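Find the hatch that rocks and push it open

TASK

Three of the four white hatches in the top of the grey vial return box are blocked from below and one is free: press gently on the ribbed near half of one hatch after another with closed fingertips until you find the one that rocks (the blocked ones only give a few millimetres and spring back), then push its near half well down into the box so that the hatch is left standing steeply open, ready for vials. Only press and push: lift nothing, do not force the blocked hatches, and leave the dish, tin, vials, marker and tweezers as they are.

Things in the scene. Friction and masses are not known exactly. Their poses are not given: they have to be found in the camera images.
- return_box: Grey hollow vial return box, fixed to the table, 172 (x) by 381 (y) by 80 mm high; origin under its centre, x points to the side away from the robot, z up. In its top a row of four identical white hatches along y, hatch_1 at y = +138 mm, then +46, -46, -138; behind them (+x) a flat solid ledge 64 mm deep. Hidden sprung posts stop three hatches; the free one differs from start to start.
- hatch_1 (a joint): Tilt of this hatch (rad): 0 shut and flush, up to 1.15 (stop) as its near half goes down into the box and its far edge rises. Stiff hinge (about 0.06 N m, no spring): it stays where it is left, and if free it yields to 1 to 4 N on its near half. A stopped one only gives springily, 3 mm at its ribs under 10 N, 8 mm (0.18 rad) at the very most, and comes back.
- hatch_2 (a joint): Tilt of this hatch (rad): 0 shut and flush, up to 1.15 (stop) as its near half goes down into the box and its far edge rises. Stiff hinge (about 0.06 N m, no spring): it stays where it is left, and if free it yields to 1 to 4 N on its near half. A stopped one only gives springily, 3 mm at its ribs under 10 N, 8 mm (0.18 rad) at the very most, and comes back.
- hatch_3 (a joint): Tilt of this hatch (rad): 0 shut and flush, up to 1.15 (stop) as its near half goes down into the box and its far edge rises. Stiff hinge (about 0.06 N m, no spring): it stays where it is left, and if free it yields to 1 to 4 N on its near half. A stopped one only gives springily, 3 mm at its ribs under 10 N, 8 mm (0.18 rad) at the very most, and comes back.
- hatch_4 (a joint): Tilt of this hatch (rad): 0 shut and flush, up to 1.15 (stop) as its near half goes down into the box and its far edge rises. Stiff hinge (about 0.06 N m, no spring): it stays where it is left, and if free it yields to 1 to 4 N on its near half. A stopped one only gives springily, 3 mm at its ribs under 10 N, 8 mm (0.18 rad) at the very most, and comes back.
- hatch_1_press (a point): Point on this hatch's top face, in the middle of its width, 45 mm to the near side (box -x) of the hinge line, on a patch of four fine grey ribs; it moves with the hatch. The cell under the hatch is hollow to 12 mm above the table (a free hatch's cell: to 20 mm).
- hatch_2_press (a point): Point on this hatch's top face, in the middle of its width, 45 mm to the near side (box -x) of the hinge line, on a patch of four fine grey ribs; it moves with the hatch. The cell under the hatch is hollow to 12 mm above the table (a free hatch's cell: to 20 mm).
- hatch_3_press (a point): Point on this hatch's top face, in the middle of its width, 45 mm to the near side (box -x) of the hinge line, on a patch of four fine grey ribs; it moves with the hatch. The cell under the hatch is hollow to 12 mm above the table (a free hatch's cell: to 20 mm).
- hatch_4_press (a point): Point on this hatch's top face, in the middle of its width, 45 mm to the near side (box -x) of the hinge line, on a patch of four fine grey ribs; it moves with the hatch. The cell under the hatch is hollow to 12 mm above the table (a free hatch's cell: to 20 mm).
- hatch_1_hinge (a point): Fixed point 80 mm up, level with the shut hatch's top, at the middle of its hinge line (box x = -6 mm, along the box's y). The hatch is 82 mm wide (y) and 6 mm thick; 66 mm of it lies on the near side of the hinge, 26 mm on the far side. Box walls stand 2 mm off its near edge, 1.5 mm off its sides.
- hatch_2_hinge (a point): Fixed point 80 mm up, level with the shut hatch's top, at the middle of its hinge line (box x = -6 mm, along the box's y). The hatch is 82 mm wide (y) and 6 mm thick; 66 mm of it lies on the near side of the hinge, 26 mm on the far side. Box walls stand 2 mm off its near edge, 1.5 mm off its sides.
- hatch_3_hinge (a point): Fixed point 80 mm up, level with the shut hatch's top, at the middle of its hinge line (box x = -6 mm, along the box's y). The hatch is 82 mm wide (y) and 6 mm thick; 66 mm of it lies on the near side of the hinge, 26 mm on the far side. Box walls stand 2 mm off its near edge, 1.5 mm off its sides.
- hatch_4_hinge (a point): Fixed point 80 mm up, level with the shut hatch's top, at the middle of its hinge line (box x = -6 mm, along the box's y). The hatch is 82 mm wide (y) and 6 mm thick; 66 mm of it lies on the near side of the hinge, 26 mm on the far side. Box walls stand 2 mm off its near edge, 1.5 mm off its sides.
- dish: Shallow clear round dish, 59 mm across, 12 mm high, loose on the box's ledge; origin under its centre.
- tin: Round white pin tin, 53 mm across, 18 mm high, loose on the box's ledge; origin under its centre.
- vial_a: Vial with a dark cap, 13 mm across, 52 mm tall, standing loose on the left of the box, nearer; origin under its centre.
- vial_b: Vial with a dark cap, 13 mm across, 52 mm tall, standing loose on the left of the box, farther; origin under its centre.
- vial_c: Empty vial with a dark cap, 13 mm across, 52 mm tall, standing loose on the right of the box; origin under its centre.
- marker: Marker pen, 133 mm long (along its y), 14 mm high, lying on the right of the box; origin under its centre.
- tweezers: Tweezers, 116 mm long (along its y), 9 mm high, lying behind the box; origin under its centre.
Not all that is in view belongs to the job. What is shaped like the dish but black or brown is not meant.

How it is judged (in metres and radians):
On the way:
1. the free hatch rocks (tilts more than 0.3 rad) under the fingers (contact force between the fingers and return_box above 0.2 N and value of joint any of hatch_1, hatch_2, hatch_3, hatch_4 above 0.3 rad), for 0.05 s.
At the end, for the whole second after the job is handed in: One hatch stands open, tilted more than 0.9 rad (52 degrees) and at rest; the other three are shut (under 0.3 rad); dish, tin, vials, marker and tweezers are within 30 mm of where they stood, and dish, tin and vials are upright (((value of joint hatch_1 above 0.9 rad and value of joint each of hatch_2, hatch_3, hatch_4 below 0.3 rad) or (value of joint hatch_2 above 0.9 rad and value of joint each of hatch_1, hatch_3, hatch_4 below 0.3 rad) or (value of joint hatch_3 above 0.9 rad and value of joint each of hatch_1, hatch_2, hatch_4 below 0.3 rad) or (value of joint hatch_4 above 0.9 rad and value of joint each of hatch_1, hatch_2, hatch_3 below 0.3 rad)) and velocity of joint each of hatch_1, hatch_2, hatch_3, hatch_4 below 0.1 rad/s and distance of each of dish, tin, vial_a, vial_b, vial_c, marker, tweezers from where it was at the start of the episode below 0.03 m and angle between each of dish, tin, vial_a, vial_b, vial_c's own z axis and vertical below 0.4 rad); the robot touches nothing.
It fails at once if a hatch or the box is forced: pressed with more than 60 N (contact force between any of the fingers, the arm and return_box above 60 N).
It fails at once if a bystander is lifted, carried or shoved by more than 30 mm (distance of any of dish, tin, vial_a, vial_b, vial_c, marker, tweezers from where it was at the start of the episode above 0.03 m).
It fails at once if a vial is knocked over (angle between any of vial_a, vial_b, vial_c's own z axis and vertical above 0.6 rad).
It also fails if it takes over 48 s, if anything falls off the work surface, if the arm or the gripper's body presses on something with over 40 N, if the wrist force passes 120 N, or if a joint passes its speed limit or range.

ROBOT

A 6-joint arm with a two-finger parallel gripper is mounted at the origin on a cart in front of the work surface, level with it; the furniture and walls round the work are solid. World frame = base frame: x ahead of the robot, y to its left, z up, the work surface at z = 0. Lengths are in mm, angles in degrees, forces in N, time in s.
With the tool pointing down it reaches from about 350 to 950 mm from the base axis. Payload 17.4 kg.
Tool frame: the origin (TCP) lies between the finger pads; the fingertips stand 8 mm ahead of it and the grasp point (between the pads) lies 11 mm behind it (robot.tcp_to_tips is the distance from the TCP to the fingertips, in mm); z points along the fingers, y is the line along which they close (so a half turn about z gives the same grasp; the last joint's range is limited). The gripper opens to 93 mm and grips with 3 to 60 N. Pads are 15 mm wide; open, the fingers measure 128 mm over their backs; the gripper's body (75 mm by 188 mm) begins 65 mm behind the grasp point.
Start: joints at [67.449, 6.646, 82.598, -0, 90.757, -2.166], TCP at [235.138, 632.726, 226.646] pointing down, gripper open.
Joint ranges: [-162.19, 162.19], [-47.58, 125.68], [4.15, 143.07], [-65.23, 245.23], [0.69, 171.88], [-170.13, 170.13]. Speed limits (degrees/s): [108.29, 108.29, 127.2, 180, 180, 180].

INTERFACE

Orientations are given as [roll, pitch, yaw] about the fixed x, y, z axes, in that order (R = Rz(yaw) Ry(pitch) Rx(roll)).
In Python, from bench import robot gives the robot as it stands. The module is installed in compiled form; this text tells all that it offers.
- The arm moves only by the tool play_rows, never from a script. Its argument "increments" is a list of rows, each an object with "translation": the shift along the world's x, y, z scaled (see below), a list of three; "spin": the turn about the world's z scaled (see below). A call has 1 to 20 rows; each row is the pose to reach, as a shift and turn from the pose commanded when the call began; what a row does not reach only later rows make up. The controller multiplies each number of a shift by 100 cm and each number of a turn by pi/2 rad. A row lasts 1/10 s, in which the tool goes at most 50 mm and 8.59 degrees, less where a joint would pass 70% of its speed; a pose out of reach is approached as far as the arm can. A call with a number of a shift or a turn outside -1 to 1 is refused whole. A call with a gripper value outside its range is refused whole. "grip" is the opening, from 0 (shut) to 1 (fully open), set as the call begins (left out, the last holds). The fingers move at their own pace and stop on an object; "newtons" is the grip in N (left out, the last holds). Time passes only in rows, so rows that repeat a pose let the fingers close. It gives the time, the measured TCP pose, the force, the opening and the grip force at its end, in the units of the state.
- robot.get_obs(): the state, without advancing time (a new reading comes with each control period).
- robot.capture(name): name is "scene" or "top" or "wrist"; returns (picture, depth): 480x640x3 uint8, blue, green, red; 480x640 float32, mm along the optical axis (not along the pixel's ray), 0 where there is no reading.
- robot.get_calibration(name): a dict with "fx", "fy", "cx", "cy" (pixels), "extrinsics" (4x4, takes a point from world to camera coordinates); the wrist camera has in their place "T_tool_cam" (4x4, takes a point from camera to tool coordinates, whose origin is the TCP and whose axes are the flange's). Camera axes: x right, y down, z forward; pixel columns grow to the right and rows downward; lengths in mm; the calibration is good to about 2 mm. A picture is of the moment at which its call begins: read the wrist's pose just before it. get_calibration takes no time and is no camera call.
- robot.sign_off(): hands the job in; it is judged then, once.
The state is a dict: "clock": time; "qpos": joint angles; "joint_vel": joint speeds; "joint_torque": joint torques, N m; "tcp_pos": TCP position; "eef_rot": TCP orientation; "force": force on the tool from outside, world axes, zero at the start; "torque": the same for the moment, N m; "width": finger opening in mm; "grasp_force": force on a finger pad.
Only numpy, scipy, OpenCV 4.12 (cv2) and the standard library are available. Lean on these libraries where they do the work, as an engineer would, in place of code of your own. Each camera call takes 0.05 s, during which the arm holds its last target. There are 200 camera calls.

## Working session

There is one attempt and no reset: what is moved stays moved. The work goes in short steps, Python scripts to look and compute and a tool call to move; the robot and the scene stay as the last step left them, time stands still between calls to the robot, and variables do not carry over. Pictures are saved under pics/ and viewed, at most 10 in all, crops included, and the job is handed in when it is done.

Besides the shell and the picture viewer there is one more tool, called after "Request:" by a JSON object that holds its "name" and its "arguments". play_rows: Moves the arm, as the interface text tells. Shifts and turns lie within -1 to 1; 1 stands for 100 cm of shift or pi/2 rad of turn. Its arguments: {"type":"object","properties":{"increments":{"type":"array"},"grip":{"type":"number"},"newtons":{"type":"number"}},"required":["increments"]}

```bash
mkdir -p pics; python3 - <<'E'
from bench import robot
import cv2,numpy as np
for n in("top","scene"):
    p,d=robot.capture(n); cv2.imwrite(f"pics/{n}.png",p); np.save(n+".npy",d)
    c=robot.get_calibration(n); print(n,c)
o=robot.get_obs();print(o)
E
```

```text
top {'fx': 496.7057820521277, 'fy': 496.7057820521277, 'cx': 315.86714130714205, 'cy': 238.3563334260805, 'extrinsics': array([[-6.28659045e-03, -9.99916564e-01, -1.12846977e-02,
         1.59275313e+01],
       [-9.84541210e-01,  8.16448976e-03, -1.74962700e-01,
         6.15565582e+02],
       [ 1.75040236e-01,  1.00103311e-02, -9.84510391e-01,
         1.15938876e+03],
       [ 0.00000000e+00,  0.00000000e+00,  0.00000000e+00,
         1.00000000e+00]])}
scene {'fx': 542.0297143874118, 'fy': 542.0297143874118, 'cx': 320.8033374933166, 'cy': 238.64897664213873, 'extrinsics': array([[ 8.29242685e-01, -5.58608903e-01,  1.76822656e-02,
        -5.10018983e+02],
       [-4.24321392e-01, -6.49856432e-01, -6.30585422e-01,
         3.06972809e+02],
       [ 3.63741565e-01,  5.15405385e-01, -7.75918400e-01,
         1.31169635e+03],
       [ 0.00000000e+00,  0.00000000e+00,  0.00000000e+00,
         1.00000000e+00]])}
{'clock': 0.1, 'qpos': array([ 6.74478087e+01,  6.67337505e+00,  8.26314604e+01, -9.85195582e-04,
        9.07567193e+01, -2.16810901e+00]), 'joint_vel': array([ 0.10998997, -0.24944816,  0.03793058,  0.04988096,  0.17482013,
        0.01217124]), 'joint_torque': array([ 1.50023134e-03, -7.22890878e+01, -6.23858285e+01,  7.80006219e-02,
        2.29137501e-02, -6.29156921e-05]), 'tcp_pos': array([235.08350124, 632.55807177, 225.96044233]), 'eef_rot': array([-1.79938452e+02, -1.34429757e-03,  1.59615904e+02]), 'force': array([-0.38476797,  0.01808564,  0.09378819]), 'torque': array([ 0.02153619, -0.01175872,  0.0234426 ]), 'grasp_force': 0.0, 'width': 93.235121593346}
```

View pics/top.png

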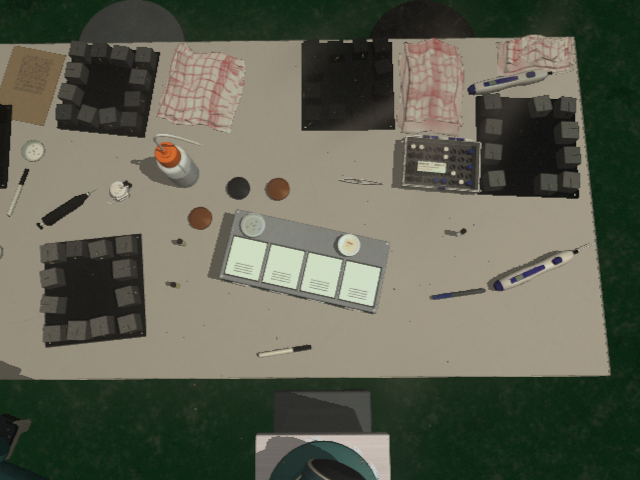

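View pics/scene.png

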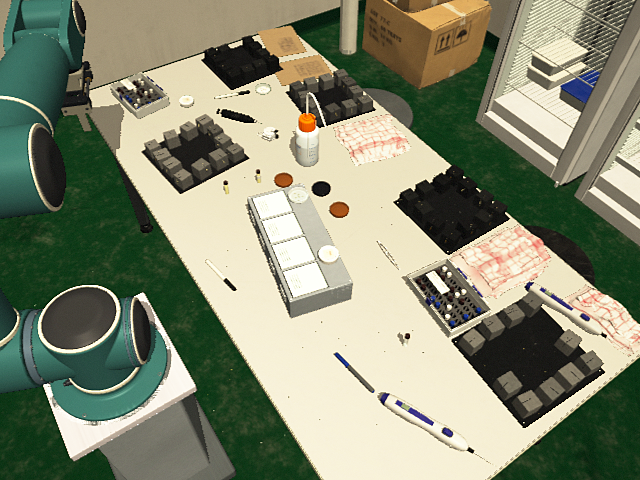

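The top view shows the box with four white hatches at about (245,258), (285,267), (321,276) and (360,285). The dish is at (253,225) and the tin at (348,244), both on the ledge. The brown and black discs at (200,217), (238,188) and (277,188) are decoys. Other white, hatch-like items are the tin (348,244) and the label on the rack (432,167). The ribbed near halves are on the robot side. Next I'll measure the hatches by mask.

```bash
cat > h.py <<'E'
import numpy as np,cv2
from bench import robot
def ray(c,px,z,E=None):
    E=c["extrinsics"] if E is None else E
    R,t=E[:3,:3],E[:3,3]; o=-R.T@t
    d=R.T@np.array([(px[0]-c["cx"])/c["fx"],(px[1]-c["cy"])/c["fy"],1])
    return o+d*(z-o[2])/d[2]
E
python3 - <<'E'
from h import *
im=cv2.imread("pics/top.png"); c=robot.get_calibration("top"); d=np.load("top.npy")
m=(im.min(2)>170).astype(np.uint8); m[:225]=0;m[315:]=0;m[:,:215]=0;m[:,395:]=0
m=cv2.morphologyEx(m,cv2.MORPH_CLOSE,np.ones((5,5)))*0+m
P=[]
for k in cv2.findContours(m,cv2.RETR_EXTERNAL,cv2.CHAIN_APPROX_SIMPLE)[0]:
    if cv2.contourArea(k)<500: continue
    W=np.array([ray(c,p[0],80)[:2] for p in k],np.float32)
    r=cv2.minAreaRect(W); M=cv2.minAreaRect(k)
    print(M[0],r, d[int(M[0][1]),int(M[0][0])]); P.append(r[0])
P=np.array(sorted(P,key=lambda p:-p[1])); u=P[0]-P[-1]; print(P,np.linalg.norm(np.diff(P,axis=0),axis=1))
y=u/np.linalg.norm(u); x=np.array([y[1],-y[0]]); C=P.mean(0)  # hatch centres at box x=-26
print("yaw",np.degrees(np.arctan2(-y[0],y[1])),"x",x)
for i,b in enumerate([138,46,-46,-138]): print(i+1,"press",C+x*(-51+26)+y*b,"hinge",C+x*20+y*b)
cv2.imwrite("pics/crop.png",cv2.resize(im[200:325,205:400],None,fx=4,fy=4,interpolation=cv2.INTER_CUBIC))
E
```

```text
(359.0577087402344, 283.2115173339844) ((503.7270812988281, -90.01325988769531), (79.1612319946289, 90.21929931640625), 77.04334259033203) 1167.5887
(321.0293884277344, 274.6176452636719) ((524.3055419921875, -0.5738067626953125), (79.24381256103516, 90.19137573242188), 76.90149688720703) 1172.7975
(283.1278991699219, 266.2065734863281) ((544.8125, 89.0766830444336), (79.19924926757812, 90.04740905761719), 77.15353393554688) 1178.213
(245.6470947265625, 257.91180419921875) ((565.1932983398438, 178.50692749023438), (78.82376098632812, 89.872314453125), 77.11695098876953) 1181.5933
[[565.19329834 178.50692749]
 [544.8125      89.07668304]
 [524.30554199  -0.57380676]
 [503.7270813  -90.01325989]] [91.72320079 91.96600268 91.7762977 ]
yaw -12.893285909472953 x [ 0.97478735 -0.22313589]
1 press [540.93267438 184.34818731] hinge [584.79810507 174.3070723 ]
2 press [520.40417259  94.66775123] hinge [564.26960328  84.62663623]
3 press [499.8756708    4.98731516] hinge [543.74110148  -5.05379985]
4 press [479.347169   -84.69312091] hinge [523.21259969 -94.73423592]
```

View pics/crop.png

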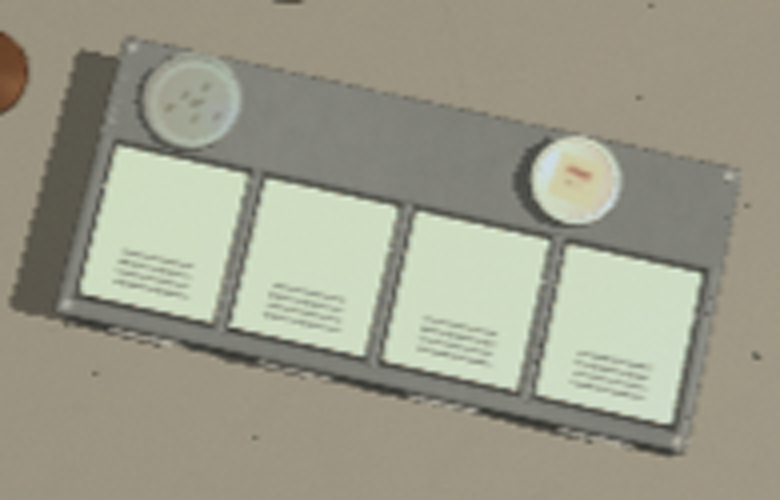

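The crop confirms the choice: four flush hatches at (165,230), (315,270), (465,300) and (620,330) in crop pixels, with ribs on the near halves. The 92 mm spacing matches, so I'll go above hatch_1 with the fingers closed.

Request:
{"name": "play_rows", "arguments": {"increments": [{"translation":[0.03,-0.04,0],"spin":0.02},{"translation":[0.06,-0.08,0],"spin":0.04},{"translation":[0.09,-0.12,0],"spin":0.06},{"translation":[0.12,-0.16,0],"spin":0.083},{"translation":[0.15,-0.2,0],"spin":0.083},{"translation":[0.18,-0.24,0],"spin":0.083},{"translation":[0.2,-0.28,0],"spin":0.083},{"translation":[0.23,-0.32,0],"spin":0.083},{"translation":[0.25,-0.36,0],"spin":0.083},{"translation":[0.28,-0.4,0],"spin":0.083},{"translation":[0.306,-0.448,0],"spin":0.083},{"translation":[0.306,-0.448,-0.04],"spin":0.083},{"translation":[0.306,-0.448,-0.08],"spin":0.083},{"translation":[0.306,-0.448,-0.107],"spin":0.083},{"translation":[0.306,-0.448,-0.107],"spin":0.083},{"translation":[0.306,-0.448,-0.107],"spin":0.083}], "grip": 0, "newtons": 20}}

```text
clock: 1.7
tcp_pos: [541.2, 184.8, 120.4]
eef_rot: [-180.0, -0.0, 167.1]
force: [0.1, 0.1, 1.1]
width: -0.3
grasp_force: 0.0
```

```bash
python3 - <<'E'
from h import *
o=robot.get_obs();print(o["clock"],o["tcp_pos"],o["eef_rot"],o["force"],o["width"])
p,d=robot.capture("wrist");cv2.imwrite("pics/w1.png",p)
print(robot.get_calibration("wrist"))
E
```

```text
1.7 [541.19728237 184.81317671 120.36627539] [-1.79995145e+02 -1.20359119e-02  1.67089673e+02] [0.13962917 0.14109533 1.05671384] -0.28942493236005823
{'fx': 338.862630991445, 'fy': 338.862630991445, 'cx': 317.259822844795, 'cy': 236.32815359859833, 'T_tool_cam': array([[ 6.03894758e-04, -9.64914918e-01, -2.62562061e-01,
         7.24717228e+01],
       [ 9.99999792e-01,  5.23301969e-04,  3.76873777e-04,
        -2.66853946e-01],
       [-2.26251886e-04, -2.62562234e-01,  9.64915034e-01,
        -1.57908803e+02],
       [ 0.00000000e+00,  0.00000000e+00,  0.00000000e+00,
         1.00000000e+00]])}
```

View pics/w1.png

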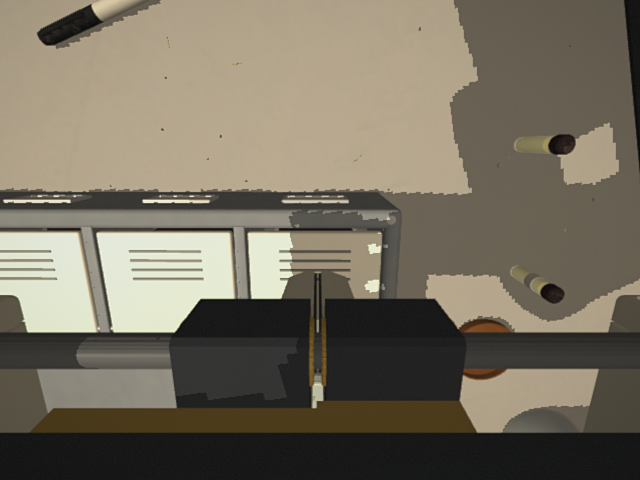

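The wrist view shows the closed fingers (column 317) centred on hatch_1's ribs (columns 280–350, rows 248–278), with the vials well clear on the right. I'll press gently.

Request:
{"name": "play_rows", "arguments": {"increments": [{"translation":[0,0,-0.015]},{"translation":[0,0,-0.025]},{"translation":[0,0,-0.03]},{"translation":[0,0,-0.033]},{"translation":[0,0,-0.036]},{"translation":[0,0,-0.037]},{"translation":[0,0,-0.037]},{"translation":[0,0,-0.037]}]}}

```text
invalid input
```

Each row needs spin too.

Request:
{"name": "play_rows", "arguments": {"increments": [{"translation":[0,0,-0.015],"spin":0},{"translation":[0,0,-0.025],"spin":0},{"translation":[0,0,-0.03],"spin":0},{"translation":[0,0,-0.033],"spin":0},{"translation":[0,0,-0.036],"spin":0},{"translation":[0,0,-0.037],"spin":0},{"translation":[0,0,-0.037],"spin":0},{"translation":[0,0,-0.037],"spin":0}]}}

```text
clock: 2.55
tcp_pos: [541.2, 184.8, 84.9]
eef_rot: [180.0, 0.0, 167.1]
force: [-14.3, -3.8, 23.2]
width: 0.4
grasp_force: 12.1
```

Hatch_1 resists with 23 N at 3 mm, so it's blocked. On to hatch_2, pressing more lightly.

Request:
{"name": "play_rows", "arguments": {"increments": [{"translation":[0,0,0.01],"spin":0},{"translation":[0,0,0.037],"spin":0},{"translation":[-0.01,-0.045,0.037],"spin":0},{"translation":[-0.0205,-0.0897,0.037],"spin":0},{"translation":[-0.0205,-0.0897,0.037],"spin":0},{"translation":[-0.0205,-0.0897,0.02],"spin":0},{"translation":[-0.0205,-0.0897,0.01],"spin":0},{"translation":[-0.0205,-0.0897,0.006],"spin":0},{"translation":[-0.0205,-0.0897,0.003],"spin":0},{"translation":[-0.0205,-0.0897,0.001],"spin":0},{"translation":[-0.0205,-0.0897,0.001],"spin":0},{"translation":[-0.0205,-0.0897,0.001],"spin":0}]}}

```text
clock: 3.75
tcp_pos: [520.6, 95.8, 84.9]
eef_rot: [-180.0, -0.0, 167.2]
force: [-14.8, -3.4, 24.4]
width: 0.7
grasp_force: 12.5
```

Hatch_2 gives the same response, so it's blocked too. Next is hatch_3.

Request:
{"name": "play_rows", "arguments": {"increments": [{"translation":[0,0,0.01],"spin":0},{"translation":[0,0,0.037],"spin":0},{"translation":[-0.01,-0.045,0.037],"spin":0},{"translation":[-0.0205,-0.0897,0.037],"spin":0},{"translation":[-0.0205,-0.0897,0.037],"spin":0},{"translation":[-0.0205,-0.0897,0.02],"spin":0},{"translation":[-0.0205,-0.0897,0.01],"spin":0},{"translation":[-0.0205,-0.0897,0.006],"spin":0},{"translation":[-0.0205,-0.0897,0.003],"spin":0},{"translation":[-0.0205,-0.0897,0.001],"spin":0},{"translation":[-0.0205,-0.0897,0.001],"spin":0},{"translation":[-0.0205,-0.0897,0.001],"spin":0}]}}

```text
clock: 4.95
tcp_pos: [500.3, 5.4, 84.9]
eef_rot: [-180.0, 0.0, 167.1]
force: [-0.4, 0.5, 0.5]
width: 0.3
grasp_force: 0.0
```

Hatch_3 yields with almost no force at the same depth, so it looks like the free one. I'll push further and watch the force.

Request:
{"name": "play_rows", "arguments": {"increments": [{"translation":[0.001,0,-0.004],"spin":0},{"translation":[0.001,0,-0.008],"spin":0},{"translation":[0.002,0,-0.012],"spin":0},{"translation":[0.003,-0.001,-0.016],"spin":0},{"translation":[0.003,-0.001,-0.016],"spin":0}]}}

```text
clock: 5.45
tcp_pos: [502.9, 4.2, 67.8]
eef_rot: [-180.0, -0.1, 167.1]
force: [-0.6, 0.5, -0.8]
width: 0.4
grasp_force: 0.0
```

The tips are 20 mm inside the box, so the hatch rocks. I'll keep pushing down and toward the hinge.

Request:
{"name": "play_rows", "arguments": {"increments": [{"translation":[0.003,-0.001,-0.006],"spin":0},{"translation":[0.006,-0.001,-0.012],"spin":0},{"translation":[0.009,-0.002,-0.017],"spin":0},{"translation":[0.011,-0.003,-0.02],"spin":0},{"translation":[0.013,-0.003,-0.021],"spin":0},{"translation":[0.014,-0.003,-0.021],"spin":0},{"translation":[0.014,-0.003,-0.021],"spin":0}]}}

```text
clock: 6.15
tcp_pos: [517.0, 1.3, 47.5]
eef_rot: [-180.0, -0.0, 167.1]
force: [-2.1, 0.1, -0.9]
width: 0.8
grasp_force: 0.6
```

```bash
python3 - <<'E'
from h import *
o=robot.get_obs();print(o["tcp_pos"],o["force"])
p,d=robot.capture("scene");cv2.imwrite("pics/s2.png",cv2.resize(p[180:330,220:380],None,fx=4,fy=4,interpolation=cv2.INTER_CUBIC))
E
```

```text
[517.01850996   1.34466802  47.49610883] [-2.12593245  0.08957377 -0.93135627]
```

View pics/s2.png

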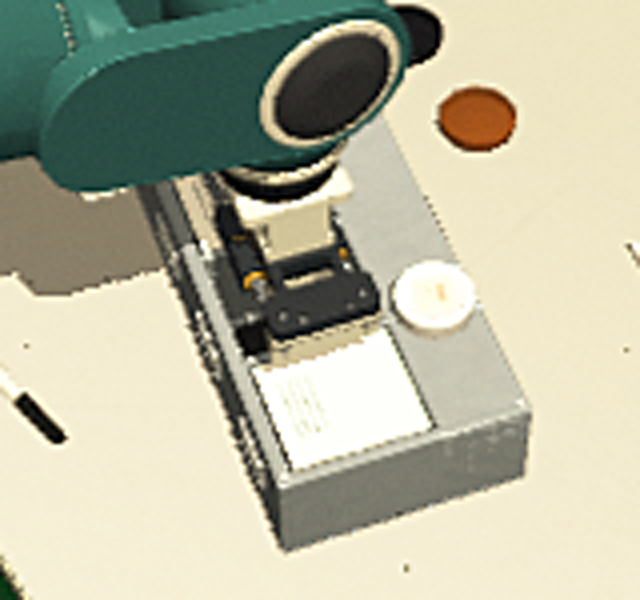

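The hatch is held under the fingers, and the tin and box are undisturbed. By geometry the tilt is about 1.1 rad. I'll back off toward the robot, rise and look.

Request:
{"name": "play_rows", "arguments": {"increments": [{"translation":[0.002,0,0],"spin":0},{"translation":[0.002,0,0],"spin":0},{"translation":[-0.006,0.001,0],"spin":0},{"translation":[-0.01,0.002,0.01],"spin":0},{"translation":[-0.01,0.002,0.04],"spin":0},{"translation":[-0.01,0.002,0.08],"spin":0},{"translation":[-0.02,0.002,0.12],"spin":0},{"translation":[-0.06,0.002,0.15],"spin":0},{"translation":[-0.1,0.002,0.18],"spin":0},{"translation":[-0.1,0.05,0.18],"spin":0},{"translation":[-0.1,0.1,0.18],"spin":0},{"translation":[-0.1,0.15,0.18],"spin":0},{"translation":[-0.1,0.2,0.18],"spin":0},{"translation":[-0.1,0.25,0.18],"spin":0},{"translation":[-0.1,0.3,0.18],"spin":0},{"translation":[-0.1,0.35,0.18],"spin":0},{"translation":[-0.1,0.35,0.18],"spin":0},{"translation":[-0.1,0.35,0.18],"spin":0}]}}

```text
clock: 8.0
tcp_pos: [416.7, 352.0, 228.1]
eef_rot: [-180.0, 0.0, 167.2]
force: [0.3, -1.3, 0.0]
width: 0.8
grasp_force: 0.0
```

```bash
python3 - <<'E'
from h import *
p,d=robot.capture("top");s,_=robot.capture("scene")
a=cv2.resize(p[195:325,205:400],None,fx=4,fy=4,interpolation=cv2.INTER_CUBIC)
cv2.imwrite("pics/t3.png",a)
cv2.imwrite("pics/s3.png",cv2.resize(s[160:320,190:390],None,fx=3.7,fy=3.7,interpolation=cv2.INTER_CUBIC))
# depth points on box frame over hatch 3
c=robot.get_calibration("top");E=np.linalg.inv(c["extrinsics"])
v,u=np.mgrid[250:310,295:345];z=d[v,u]
W=(np.stack([(u-c["cx"])/c["fx"]*z,(v-c["cy"])/c["fy"]*z,z,np.ones_like(z)],-1)@E.T)[...,:3].reshape(-1,3)
x=np.array([.9748,-.2231]);y=np.array([.2231,.9748]);q=W[:,:2]-[543.7,-5.1]
X,Y=q@x,q@y;k=abs(Y)<30
for b in range(-70,35,6):
    m=k&(X>=b)&(X<b+6)
    if m.any(): print(b+3,m.sum(),np.median(W[m,2]).round(1),W[m,2].min().round(1),W[m,2].max().round(1))
E
```

```text
-67 16 78.7 75.9 82.3
-61 65 8.7 1.7 18.9
-55 62 20.5 9.3 26.9
-49 57 20.5 6.8 26.7
-43 57 21.0 9.2 27.3
-37 59 20.7 11.4 26.6
-31 48 11.7 2.4 21.8
-25 83 25.3 1.4 37.3
-19 71 39.7 31.6 50.6
-13 74 52.3 41.1 61.5
-7 80 66.3 52.9 77.1
-1 79 78.7 67.8 90.0
5 82 93.2 82.3 102.8
11 70 103.2 92.5 109.7
17 12 102.5 99.9 105.5
29 141 59.4 6.5 84.4
35 62 81.9 73.0 86.0
```

View pics/t3.png

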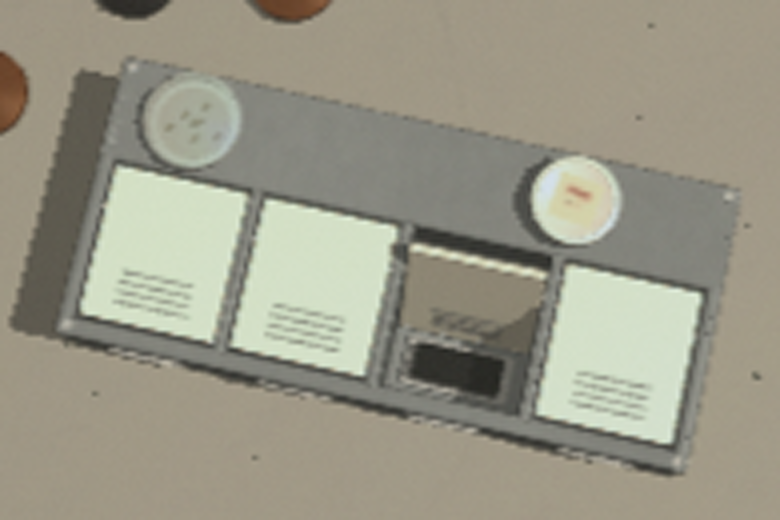

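View pics/s3.png

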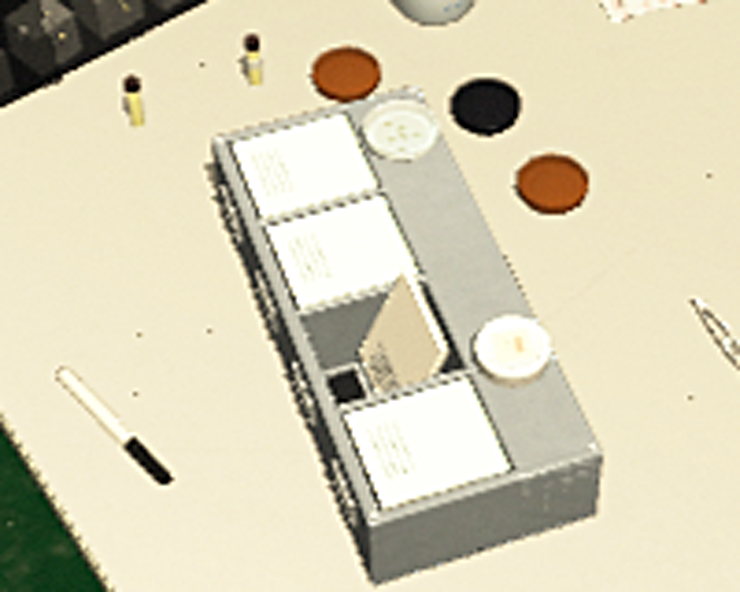

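Hatch_3 stands open, with the hatch edge at about (480,260) in the top crop. The depth slope of about 2.2 puts the tilt near 1.15 rad. The other hatches are shut and the bystanders are where they were.

```bash
python3 -c "
from bench import robot
print(robot.sign_off())"
```

```text
the job is handed in; nothing more can be done
None
```

Hatch_3 was the free one: it now stands open at about 1.1 rad, hatches 1, 2 and 4 are shut (1 and 2 pressed and found blocked), the bystanders look undisturbed in the last pictures, and the job is handed in.

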